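Push in the roller axle stubs, shortest roller first

ROBOT

A 6-joint arm with a two-finger parallel gripper is mounted at the origin on the work surface. World frame = base frame: x ahead of the robot, y to its left, z up, the work surface at z = 0. Lengths are in m, angles in rad, forces in N, time in s.
With the tool pointing down it reaches from about 0.25 to 0.8 m from the base axis. Payload 8.5 kg.
Tool frame: the origin (TCP) lies midway between the tips of the shut fingers; the grasp point (between the pads) lies manip.grip_point_offset behind it (manip.grip_point_offset is the distance from the TCP to the grasp point, in m); y points along the fingers, z is the direction in which the jaws open and shut, and the axes are right-handed (so a half turn about y gives the same grasp; the last joint's range is limited). The gripper opens to 85 mm and grips with 20 to 120 N. Pads are 22 mm wide; open, the fingers measure 114 mm over their backs; the gripper's body (76 mm by 85 mm) begins 54 mm behind the grasp point. The pads swing forward as they close: fully open they stand 13 mm farther back than shut.
Start: joints at [1.274, 0.238, -0.013, 1.319, 0, 1.571], TCP at [0.154, 0.502, 0.231] pointing down, gripper open.
Joint ranges: [-2.66, 2.66], [-1.03, 1.9], [-1.14, 1.46], [-1.82, 2.27], [-1.45, 1.34], [-3.14, 3.14]. Speed limits (rad/s): [2.22, 2.22, 2.79, 3.14, 3.14, 3.14].

INTERFACE

Orientations are given as a unit quaternion [x, y, z, w].
In Python, from plant import manip, imaging gives the robot as it stands. The module is installed in compiled form; this text tells all that it offers.
- The arm moves only by the tool drive_tool, never from a script. Its argument "targets" is a list of rows, each a list of 3 entries, a list of its own where there are three numbers: the shift along the tool's x, y, z in units of 30 mm (1.0 is 30 mm), then the turn, a rotation vector about the tool's x, y, z in units of 5 degrees (1.0 is 5 degrees), then the finger opening in mm, from 0 to 85.4. A call has exactly 8 rows; each row is the pose to reach, as a shift and turn from the pose commanded when the call began, along the tool's axes at that moment; what a row does not reach only later rows make up. A row lasts 1/12 s, in which the tool goes at most 41.7 mm and 7.16 degrees, less where a joint would pass 70% of its speed; a pose out of reach is approached as far as the arm can. A call with a gripper value outside its range is refused whole. The fingers move at their own pace and stop on an object; "grip_force" is the grip in N (left out, the last holds). Time passes only in rows, so rows that repeat a pose let the fingers close, or fill a call up. It gives the time, the measured TCP pose, the force and the opening at its end, in the units of the state.
- manip.state(): the state, without advancing time (a new reading comes with each control period).
- imaging.camera(name): name is "scene" or "side" or "wrist"; returns the picture (420x560x3 uint8, red, green, blue); there is no depth.
- imaging.camera_params(name): a dict with "vertical_fov" (degrees; the focal length in pixels is half the picture's height over the tangent of half this angle, whatever the lens; pixels are square), "cx", "cy" (the principal point, pixels), "extrinsics" (4x4, takes a point from world to camera coordinates); the wrist camera has in their place "T_tool_cam" (4x4, takes a point from camera to tool coordinates, whose origin is the TCP and whose axes are the tool frame's). Camera axes: x right, y down, z forward; pixel columns grow to the right and rows downward; lengths in m; the calibration is good to about 2 mm. A picture is of the moment at which its call begins: read the wrist's pose just before it. camera_params takes no time and is no camera call.
- manip.sign_off(): hands the job in, once; it reports no verdict.
The state is a dict: "clock": time; "q": joint angles; "dq": joint speeds; "tau": joint torques, N m; "position": TCP position; "orientation": TCP orientation; "wrist_force": force on the tool from outside, world axes, zero at the start; "wrist_torque": the same for the moment, N m; "width": finger opening in m.
Only numpy, scipy, OpenCV 4.12 (cv2) and the standard library are available. Lean on these libraries where they do the work, as an engineer would, in place of code of your own. Each camera call takes 0.05 s, during which the arm holds its last target. There are 200 camera calls.

TASK

The three chrome idler rollers standing on the cart are about to be dropped into a conveyor frame, so tap in the axle stub on top of each one with a light fingertip, shortest roller first, then the middle one, then the longest. Press each stub straight down until only a few millimetres of it still show, without pressing hard. Leave the rollers standing where they are, do not pick anything up, and do not disturb the other parts on the cart.

Things in the scene. Friction and masses are not known exactly. Their poses are not given: they have to be found in the camera images.
- roller_short: The shortest of the three chrome idler rollers, standing loose and upright on the cart top: a 50 mm diameter cylinder, 80 mm from its underside to its black upper end face. Origin at the centre of its underside, z up along its axis.
- tip_short (a point): Centre of the flat top of the axle stub of the shortest roller: a round steel pin 14 mm in diameter on the roller's axis, sticking up 16 mm above the upper end face (top 96 mm above the cart) when fully out. The point moves down with the stub.
- stub_short (a joint): How far the axle stub of the shortest roller is pushed in, m: 0 fully out, 0.012 at its stop (4 mm still showing). Behind the stop a rubber cushion yields up to 3.5 mm more (not counted in this value, about 5 N rising to 17 N) and springs back. It slides with about 4 N of friction (5 to 6 N when pushed at 30 mm/s), stays where it is left, and counts as pushed in from 0.008. It starts between 0 and 0.003.
- roller_middle: The middle-length of the three chrome idler rollers, standing loose and upright on the cart top: a 50 mm diameter cylinder, 110 mm from its underside to its black upper end face. Origin at the centre of its underside, z up along its axis.
- tip_middle (a point): Centre of the flat top of the axle stub of the middle-length roller: a round steel pin 14 mm in diameter on the roller's axis, sticking up 16 mm above the upper end face (top 126 mm above the cart) when fully out. The point moves down with the stub.
- stub_middle (a joint): How far the axle stub of the middle-length roller is pushed in, m: 0 fully out, 0.012 at its stop (4 mm still showing). Behind the stop a rubber cushion yields up to 3.5 mm more (not counted in this value, about 5 N rising to 17 N) and springs back. It slides with about 4 N of friction (5 to 6 N when pushed at 30 mm/s), stays where it is left, and counts as pushed in from 0.008. It starts between 0 and 0.003.
- roller_long: The longest of the three chrome idler rollers, standing loose and upright on the cart top: a 50 mm diameter cylinder, 140 mm from its underside to its black upper end face. Origin at the centre of its underside, z up along its axis.
- tip_long (a point): Centre of the flat top of the axle stub of the longest roller: a round steel pin 14 mm in diameter on the roller's axis, sticking up 16 mm above the upper end face (top 156 mm above the cart) when fully out. The point moves down with the stub.
- stub_long (a joint): How far the axle stub of the longest roller is pushed in, m: 0 fully out, 0.012 at its stop (4 mm still showing). Behind the stop a rubber cushion yields up to 3.5 mm more (not counted in this value, about 5 N rising to 17 N) and springs back. It slides with about 4 N of friction (5 to 6 N when pushed at 30 mm/s), stays where it is left, and counts as pushed in from 0.008. It starts between 0 and 0.003.
- end_cap: Blue plastic end cap, 54 mm diameter flange, 22 mm high, loose; to be left alone. Origin at the centre of its underside.
- bushing: Bronze flanged bushing, flange 48 mm diameter, 32 mm high, loose; to be left alone. Origin at the centre of its underside.
- pulley: Orange rubber drive pulley lying flat, 72 mm diameter, 31 mm high, loose; to be left alone. Origin at the centre of its underside.
- wrench: Steel wrench lying on the cart, loose; to be left alone.
- grease_can: Grey grease can, 68 mm diameter, 90 mm high, loose; to be left alone. Origin at the centre of its underside.

How it is judged:
By the outcome, as a careful person would: the job done as asked, in the order asked, and still so for the second after the job is handed in, with the robot touching nothing.
It also fails if it takes over 64 s, if anything falls off the work surface, if the arm or the gripper's body presses on something with over 40 N, if the wrist force passes 120 N, or if a joint passes its speed limit or range.

## Working session

There is one attempt and no reset: what is moved stays moved. The work goes in short steps, Python scripts to look and compute and a tool call to move; the robot and the scene stay as the last step left them, time stands still between calls to the robot, and variables do not carry over. Pictures are saved under pics/ and viewed, about 8 in all and at most 12, crops included, and the job is handed in when it is done.

Besides the shell and the picture viewer there is one more tool, called as a command line: name --argument value ..., lists and objects as JSON in quotes. drive_tool: Moves the arm, as the interface text tells. Its arguments: {"type":"object","properties":{"targets":{"type":"array","items":{"type":"array"}},"grip_force":{"type":"number"}},"required":["targets"]}

```bash
mkdir -p pics; python3 - <<'E'
from plant import manip, imaging
import cv2,numpy as np
np.set_printoptions(precision=4,suppress=True)
s=manip.state();print(s, manip.grip_point_offset)
for n in ["scene","side","wrist"]:
    im=imaging.camera(n);cv2.imwrite(f"pics/{n}0.png",im[:,:,::-1]);print(n,imaging.camera_params(n))
E
```

```text
{'clock': 0.0, 'q': array([ 1.274 ,  0.2388, -0.0143,  1.3192,  0.    ,  1.5708]), 'dq': array([ 0.0001, -0.0024, -0.0019,  0.001 , -0.0011,  0.    ]), 'tau': array([  0.0009, -53.8775,  34.6438,   0.0185,   0.    ,  -0.    ]), 'position': array([0.1534, 0.5017, 0.2307]), 'orientation': array([ 0.6998, -0.1046,  0.1045, -0.6988]), 'wrist_force': array([-0.577 ,  0.8545, -0.1688]), 'wrist_torque': array([ 0.0174, -0.0465,  0.0015]), 'width': 0.0852970237918705} 0.0187
scene {'vertical_fov': 45.009452289499464, 'cx': 279.8741153530655, 'cy': 216.41221298805237, 'extrinsics': array([[ 0.6814,  0.7317, -0.0185, -0.3368],
       [ 0.453 , -0.4414, -0.7746, -0.1907],
       [-0.5749,  0.5194, -0.6322,  1.7049],
       [ 0.    ,  0.    ,  0.    ,  1.    ]])}
side {'vertical_fov': 54.55890562589755, 'cx': 278.89257243338324, 'cy': 207.368028360508, 'extrinsics': array([[ 0.8146, -0.5801, -0.0016, -0.4945],
       [-0.383 , -0.5358, -0.7525,  0.2718],
       [ 0.4356,  0.6135, -0.6586,  0.8679],
       [ 0.    ,  0.    ,  0.    ,  1.    ]])}
wrist {'vertical_fov': 69.59257164498163, 'cx': 272.7788298807201, 'cy': 210.75471930819515, 'T_tool_cam': array([[ 0.0007,  0.9509,  0.3096, -0.0792],
       [-0.001 , -0.3096,  0.9509, -0.1425],
       [ 1.    , -0.001 ,  0.0008,  0.0003],
       [ 0.    ,  0.    ,  0.    ,  1.    ]])}
```

View pics/scene0.png

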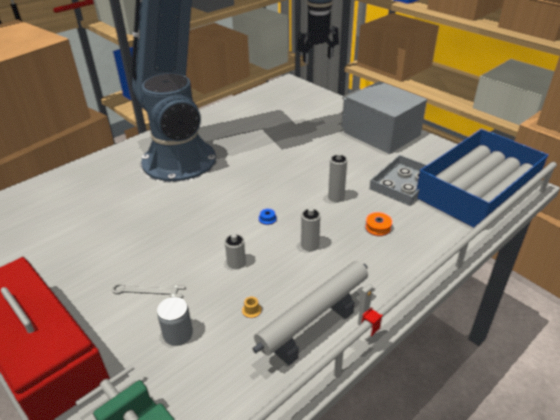

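View pics/side0.png

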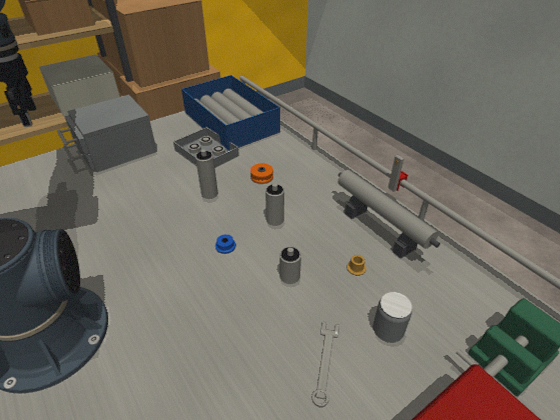

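The scene view shows the stubs at about short (235,238), middle (311,211) and long (339,157). The side view has them at about (290,250), (275,187) and (204,154). I'll enlarge these for precise pixels.

```bash
python3 - <<'E'
import cv2,numpy as np
rows=[]
for n,P in [("scene",[(235,245),(311,220),(339,168)]),("side",[(290,258),(275,197),(205,165)])]:
    im=cv2.imread(f"pics/{n}0.png");r=[]
    for u,v in P:
        c=cv2.resize(im[v-22:v+22,u-22:u+22],(264,264),interpolation=cv2.INTER_NEAREST)
        for k in range(0,264,60): cv2.line(c,(k,0),(k,5),(0,0,255),1);cv2.line(c,(0,k),(5,k),(0,0,255),1)
        r.append(c)
    rows.append(np.hstack(r))
cv2.imwrite("pics/crop0.png",np.vstack(rows))
E
```

```text
(no output)
```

View pics/crop0.png

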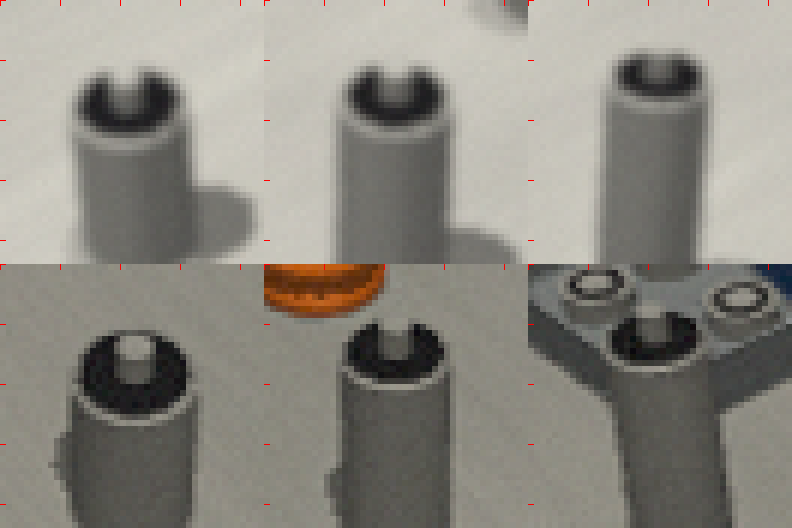

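The black end-face centres, in pixels: scene short (234.3,239.2), middle (310.2,213.4), long (338.2,158); side short (289.8,253.7), middle (274.2,189), long (203.7,154.5).

```bash
cat > h.py <<'E'
from plant import manip, imaging
import numpy as np, cv2
from scipy.spatial.transform import Rotation as R
np.set_printoptions(precision=4,suppress=True)
def cam(n,st=None):
    p=imaging.camera_params(n); f=210/np.tan(np.radians(p["vertical_fov"]/2))
    if n=="wrist":
        T=np.eye(4);T[:3,:3]=R.from_quat(st["orientation"]).as_matrix();T[:3,3]=st["position"]
        C=T@p["T_tool_cam"]
    else: C=np.linalg.inv(p["extrinsics"])
    return C,f,p["cx"],p["cy"]
def hit(c,uv,z):
    C,f,cx,cy=c; d=C[:3,:3]@[(uv[0]-cx)/f,(uv[1]-cy)/f,1]
    return C[:3,3]+d*(z-C[2,3])/d[2]
def proj(c,X):
    C,f,cx,cy=c; q=C[:3,:3].T@(np.array(X)-C[:3,3]); return np.array([cx+f*q[0]/q[2],cy+f*q[1]/q[2]])
E
python3 - <<'E'
from h import *
S=cam("scene");D=cam("side")
for z,a,b in [(.08,(234.3,239.2),(289.8,253.7)),(.11,(310.2,213.4),(274.2,189)),(.14,(338.2,158),(203.7,154.5))]:
    print(hit(S,a,z),hit(D,b,z))
for n,a,b,z in [("cap",(268,212),(225,240),.022),("bush",(252,301),(357,258),.032),("pulley",(379,220),(262,170),.031),("can",(173,308),(396,305),.09)]:
    print(n,hit(S,a,z),hit(D,b,z))
print(R.from_quat(manip.state()["orientation"]).as_matrix())
E
```

```text
[ 0.515  -0.1732  0.08  ] [ 0.5155 -0.172   0.08  ]
[0.6011 0.0091 0.11  ] [0.6012 0.0126 0.11  ]
[0.5069 0.2179 0.14  ] [0.5084 0.2218 0.14  ]
cap [0.4378 0.0069 0.022 ] [0.4403 0.0048 0.022 ]
bush [ 0.6665 -0.2478  0.032 ] [ 0.6664 -0.2433  0.032 ]
pulley [0.6856 0.1947 0.031 ] [0.6806 0.1934 0.031 ]
can [ 0.6049 -0.4136  0.09  ] [ 0.6007 -0.4139  0.09  ]
[[ 0.9563 -0.0003  0.2925]
 [-0.2925 -0.0011  0.9563]
 [ 0.     -1.     -0.0011]]
```

View pics/wrist0.png

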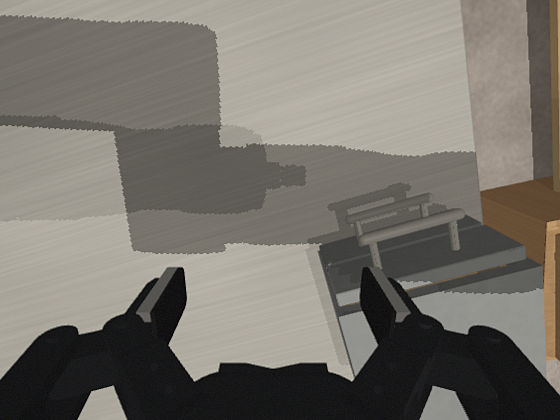

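The two cameras agree to about 4 mm. The wrist view shows only the grey box and the cart, with no roller in sight. I'll shut the fingers and travel above the parts to the short roller while turning the wrist.

drive_tool --targets '[[[0.9,0,-0.9],[0,0.9,0],0],[[1.8,0,-1.8],[0,1.8,0],0],[[2.7,0,-2.7],[0,2.7,0],0],[[3.6,0,-3.6],[0,3.6,0],0],[[4.5,0,-4.5],[0,4.5,0],0],[[5.4,0,-5.4],[0,5.4,0],0],[[6.3,0,-6.3],[0,6.3,0],0],[[7.2,0,-7.2],[0,7.2,0],0]]' --grip_force 20

```text
clock: 0.82
position: [0.2971, 0.2305, 0.2313]
orientation: [-0.632, 0.317, -0.317, 0.632]
wrist_force: [0.2, -0.3, -0.2]
width: -0.0002
```

```bash
cat >> h.py <<'E'
def goto(x,y,z=None):
    st=manip.state(); M=R.from_quat(st["orientation"]).as_matrix()
    d=np.array([x,y,st["position"][2] if z is None else z])-st["position"]
    print("shift units",M.T@d/.03,"pos",st["position"],"q",st["q"],"F",st["wrist_force"],"t",st["clock"])
E
python3 -c "
from h import *
goto(.515,-.1725)
print(R.from_quat(manip.state()['orientation']).as_matrix())"
```

```text
shift units [15.1078  0.0015 -2.2333] pos [0.2971 0.2305 0.2313] q [ 0.66   -0.0184 -0.3114  1.2776 -0.0001  1.5885] F [ 0.2112 -0.2891 -0.1836] t 0.8167
[[ 0.599   0.0002  0.8007]
 [-0.8007  0.      0.599 ]
 [ 0.0001 -1.      0.0002]]
```

drive_tool --targets '[[[1.2,0,-0.2],[0,0.8,0],0],[[2.4,0,-0.4],[0,1.6,0],0],[[3.6,0,-0.5],[0,2.4,0],0],[[4.8,0,-0.7],[0,3.2,0],0],[[6.0,0,-0.9],[0,4.0,0],0],[[7.2,0,-1.1],[0,4.8,0],0],[[8.4,0,-1.2],[0,5.6,0],0],[[9.6,0,-1.4],[0,6.4,0],0]]'

```text
clock: 1.48
position: [0.4373, -0.0249, 0.2313]
orientation: [-0.52, 0.479, -0.479, 0.52]
wrist_force: [1.8, 1.1, 0.5]
width: 0.0003
```

```bash
python3 -c "
from h import *
goto(.515,-.1725)"
```

```text
shift units [5.1195 0.0008 2.1701] pos [ 0.4373 -0.0249  0.2313] q [-0.0568  0.089  -0.1985  1.283   0.      1.4306] F [1.8429 1.0673 0.519 ] t 1.4833
```

drive_tool --targets '[[[1.0,0,0.4],[0,0,0],0],[[2.0,0,0.8],[0,0,0],0],[[3.0,0,1.2],[0,0,0],0],[[4.0,0,1.6],[0,0,0],0],[[4.7,0,2.0],[0,0,0],0],[[4.7,0,2.0],[0,0,0],0],[[4.7,0,2.0],[0,0,0],0],[[4.7,0,2.0],[0,0,0],0]]'

```text
clock: 2.15
position: [0.5081, -0.1578, 0.2309]
orientation: [0.521, -0.478, 0.477, -0.521]
wrist_force: [-0.0, 0.7, 0.1]
width: 0.0003
```

```bash
python3 - <<'E'
from h import *
goto(.515,-.1725)
st=manip.state();im=imaging.camera("wrist");cv2.imwrite("pics/w1.png",im[:,:,::-1]);c=cam("wrist",st)
print(proj(c,(.515,-.1725,.08)),proj(c,(.515,-.1725,.096)))
E
```

```text
shift units [ 0.5081 -0.0005  0.1871] pos [ 0.5081 -0.1578  0.2309] q [-0.3012  0.2514  0.0036  1.3243  0.0001  1.1826] F [-0.0157  0.6987  0.128 ] t 2.15
[278.0593 210.5711] [278.3468 215.6273]
```

View pics/w1.png

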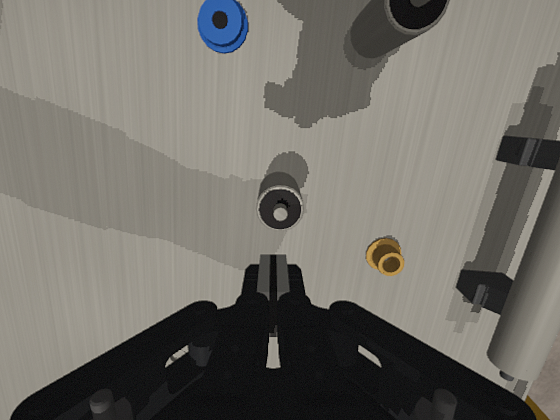

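The wrist view shows the short roller with its stub top at about (280,213), 2–3 px from the prediction. The middle roller is partly visible at (415,5). I'll refine with a sub-pixel fit.

```bash
cat >> h.py <<'E'
def rim(path,c,guess,zf,st=None):
    "dark end face blob near guess -> world xy on the plane z=zf"
    g=cv2.GaussianBlur(cv2.cvtColor(cv2.imread(path),cv2.COLOR_BGR2GRAY),(3,3),0)
    u,v=map(int,guess); r=45; m=np.zeros_like(g); m[max(v-r,0):v+r,max(u-r,0):u+r]=1
    b=((g<70)&(m>0)).astype(np.uint8)
    n,l,s,ce=cv2.connectedComponentsWithStats(b)
    out=[]
    for k in range(1,n):
        if s[k,4]<80: continue
        cn=cv2.findContours((l==k).astype(np.uint8),0,1)[0][0]
        e=cv2.fitEllipse(cv2.convexHull(cn)); out.append((np.hypot(e[0][0]-u,e[0][1]-v),e))
    for d,e in sorted(out)[:2]: print("ellipse",np.round(e[0],1),np.round(e[1],1),"->",hit(c,e[0],zf))
def stub(path,c,guess,zt):
    im=cv2.imread(path);u,v=map(int,guess);g=cv2.cvtColor(im,cv2.COLOR_BGR2GRAY)
    b=np.zeros_like(g);r=14;b[v-r:v+r,u-r:u+r]=g[v-r:v+r,u-r:u+r]>130
    n,l,s,ce=cv2.connectedComponentsWithStats(b)
    for k in range(1,n):
        if s[k,4]>20: print("stub",ce[k],s[k],"->",hit(c,ce[k],zt))
E
python3 - <<'E'
from h import *
st=manip.state();c=cam("wrist",st)
rim("pics/w1.png",c,(280,207),.08);stub("pics/w1.png",c,(280,213),.0945)
print("raw",hit(c,(280,207),.08),hit(c,(280.2,212.8),.0945))
E
```

```text
ellipse [279.7 208.7] [39.2 40.9] -> [ 0.5165 -0.1701  0.08  ]
ellipse [279.  191.5] [37.4 38.7] -> [ 0.5142 -0.1522  0.08  ]
stub [279.816 213.696] [274 208  13  12 125] -> [ 0.5164 -0.1707  0.0945]
raw [ 0.5167 -0.1683  0.08  ] [ 0.5167 -0.1697  0.0945]
```

drive_tool --targets '[[[0.45,0.5,0.23],[0,0,0],0],[[0.45,1.2,0.23],[0,0,0],0],[[0.45,2.0,0.23],[0,0,0],0],[[0.45,2.8,0.23],[0,0,0],0],[[0.45,3.5,0.23],[0,0,0],0],[[0.45,3.8,0.23],[0,0,0],0],[[0.45,3.8,0.23],[0,0,0],0],[[0.45,3.8,0.23],[0,0,0],0]]'

```text
clock: 2.87
position: [0.5168, -0.1705, 0.118]
orientation: [0.522, -0.477, 0.478, -0.522]
wrist_force: [0.6, -0.0, -0.0]
width: 0.0
```

```bash
python3 - <<'E'
from h import *
goto(.516,-.171,.0855)
o=[]
for n in ["scene","side"]:
    im=imaging.camera(n)[:,:,::-1];c=cam(n);p=proj(c,(.516,-.171,.1)).astype(int);print(p)
    o.append(cv2.resize(im[p[1]-33:p[1]+33,p[0]-33:p[0]+33],(396,396),interpolation=cv2.INTER_CUBIC))
cv2.imwrite("pics/c1.png",np.hstack(o))
E
```

```text
shift units [ 0.0139  1.0837 -0.0265] pos [ 0.5168 -0.1705  0.118 ] q [-0.3187  0.3321 -0.1807  1.0579 -0.0001  1.1641] F [ 0.5667 -0.0276 -0.0171] t 2.8667
[234 232]
[289 247]
```

View pics/c1.png

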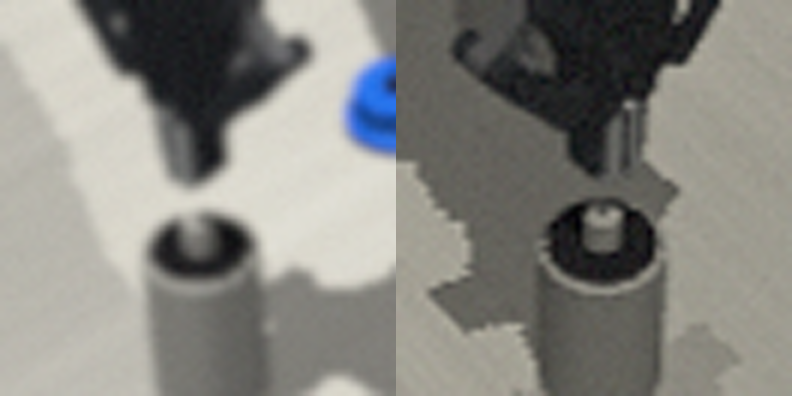

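Crop: the shut fingertips are centred above the short stub to within about 2 mm in both views. I'll come down slowly.

drive_tool --targets '[[[0,0.25,0],[0,0,0],0],[[0,0.45,0],[0,0,0],0],[[0,0.6,0],[0,0,0],0],[[0,0.7,0],[0,0,0],0],[[0,0.76,0],[0,0,0],0],[[0,0.82,0],[0,0,0],0],[[0,0.87,0],[0,0,0],0],[[0,0.92,0],[0,0,0],0]]'

```text
clock: 3.63
position: [0.5167, -0.1711, 0.0898]
orientation: [0.521, -0.478, 0.478, -0.521]
wrist_force: [-2.2, 1.6, 4.3]
width: 0.0
```

The force is 4.3 N, so the stub is sliding and is about 6 mm in. I'll continue to about 10.5–11 mm.

drive_tool --targets '[[[0,0.04,0],[0,0,0],0],[[0,0.08,0],[0,0,0],0],[[0,0.12,0],[0,0,0],0],[[0,0.15,0],[0,0,0],0],[[0,0.15,0],[0,0,0],0],[[0,0.15,0],[0,0,0],0],[[0,0.15,0],[0,0,0],0],[[0,0.15,0],[0,0,0],0]]'

```text
clock: 4.3
position: [0.5169, -0.1711, 0.0851]
orientation: [0.521, -0.478, 0.478, -0.521]
wrist_force: [0.5, -0.5, -0.5]
width: -0.0001
```

drive_tool --targets '[[[0,-0.2,0],[0,0,0],0],[[0,-0.7,0],[0,0,0],0],[[0,-1.6,0],[0,0,0],0],[[0,-2.6,0],[0,0,0],0],[[0,-3.6,0],[0,0,0],0],[[0,-4.4,0],[0,0,0],0],[[0,-4.9,0],[0,0,0],0],[[0,-4.9,0],[0,0,0],0]]'

```text
clock: 4.97
position: [0.5183, -0.1716, 0.2362]
orientation: [-0.52, 0.476, -0.48, 0.522]
wrist_force: [0.4, 0.2, -0.0]
width: -0.0001
```

```bash
python3 - <<'E'
from h import *
goto(.602,.0105,.25)
o=[]
for n in ["scene","side"]:
    im=imaging.camera(n)[:,:,::-1];c=cam(n);p=proj(c,(.516,-.171,.085)).astype(int);print(p)
    for X in [(.5165,-.1707,.08),(.5165,-.1707,.084),(.5165,-.1707,.096)]: print(proj(c,X))
    o.append(cv2.resize(im[p[1]-25:p[1]+25,p[0]-25:p[0]+25],(400,400),interpolation=cv2.INTER_CUBIC))
cv2.imwrite("pics/c2.png",np.hstack(o))
E
```

```text
shift units [-5.8028 -0.4546  3.3111] pos [ 0.5183 -0.1716  0.2362] q [-0.3197  0.2682  0.0401  1.3367 -0.0001  1.1639] F [ 0.3933  0.2075 -0.0191] t 4.9667
[235 237]
[235.4501 239.0199]
[235.3318 237.8247]
[234.974  234.2104]
[289 251]
[289.8249 253.1674]
[289.853  251.9828]
[289.9383 248.3885]
```

View pics/c2.png

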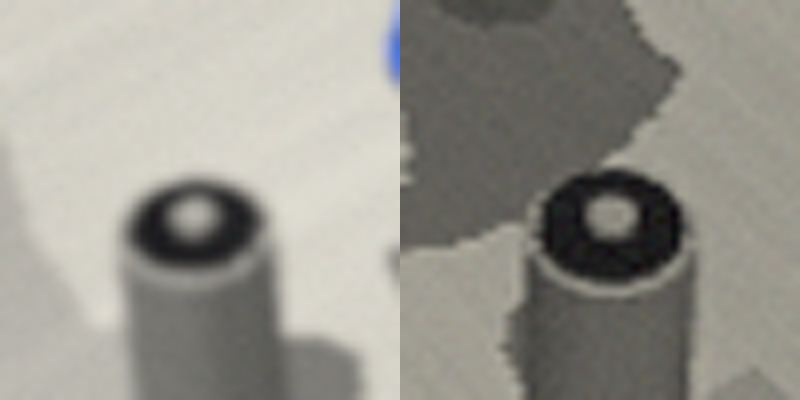

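The short stub is now a low disc in the face (about 4–5 mm showing) and the roller is standing. On to the middle one.

drive_tool --targets '[[[-0.9,-0.1,0.5],[0,0,0],0],[[-2.0,-0.2,1.1],[0,0,0],0],[[-3.1,-0.3,1.8],[0,0,0],0],[[-4.2,-0.4,2.4],[0,0,0],0],[[-5.2,-0.4,3.0],[0,0,0],0],[[-5.8,-0.4,3.3],[0,0,0],0],[[-5.8,-0.4,3.3],[0,0,0],0],[[-5.8,-0.4,3.3],[0,0,0],0]]'

```text
clock: 5.73
position: [0.5998, 0.0119, 0.2425]
orientation: [0.523, -0.478, 0.476, -0.521]
wrist_force: [-0.1, -1.8, 0.4]
width: -0.0003
```

```bash
python3 - <<'E'
from h import *
goto(.602,.0105)
st=manip.state();im=imaging.camera("wrist");cv2.imwrite("pics/w2.png",im[:,:,::-1]);c=cam("wrist",st)
a=proj(c,(.602,.0105,.11));b=proj(c,(.602,.0105,.125));print(a,b)
rim("pics/w2.png",c,a,.11);stub("pics/w2.png",c,b,.1245)
E
```

```text
shift units [ 0.0528 -0.0002  0.0686] pos [0.5998 0.0119 0.2425] q [ 0.02    0.3688  0.2024  1.4073 -0.0003  1.5013] F [-0.0711 -1.7639  0.3547] t 5.7333
[274.9491 202.7376] [275.0484 207.4415]
ellipse [275.8 198.9] [42.6 43.7] -> [0.6024 0.0144 0.11  ]
stub [275.6299 204.    ] [269 198  14  13 154] -> [0.6022 0.0136 0.1245]
stub [263.6364 218.9091] [261 216   9   5  22] -> [ 0.5926 -0.0015  0.1245]
```

View pics/w2.png

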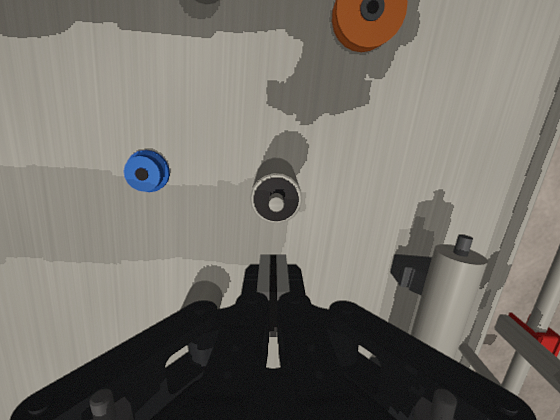

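The wrist view shows the middle roller's stub at (276,204), which gives about (0.602, 0.013).

drive_tool --targets '[[[-0.02,0.5,0.07],[0,0,0],0],[[-0.02,1.2,0.07],[0,0,0],0],[[-0.02,2.0,0.07],[0,0,0],0],[[-0.02,2.7,0.07],[0,0,0],0],[[-0.02,3.1,0.07],[0,0,0],0],[[-0.02,3.1,0.07],[0,0,0],0],[[-0.02,3.1,0.07],[0,0,0],0],[[-0.02,3.1,0.07],[0,0,0],0]]'

```text
clock: 6.45
position: [0.6025, 0.0108, 0.1521]
orientation: [-0.521, 0.478, -0.478, 0.521]
wrist_force: [-0.4, 0.8, 0.9]
width: 0.0
```

```bash
python3 - <<'E'
from h import *
goto(.602,.0128,.1155)
o=[]
for n in ["scene","side"]:
    im=imaging.camera(n)[:,:,::-1];c=cam(n);p=proj(c,(.602,.0128,.13)).astype(int)
    o.append(cv2.resize(im[p[1]-33:p[1]+33,p[0]-33:p[0]+33],(396,396),interpolation=cv2.INTER_CUBIC))
cv2.imwrite("pics/c3.png",np.hstack(o))
E
```

```text
shift units [-0.0672  1.2214 -0.0119] pos [0.6025 0.0108 0.1521] q [ 0.018   0.4039  0.024   1.19   -0.0001  1.5027] F [-0.3919  0.7967  0.9193] t 6.45
```

View pics/c3.png

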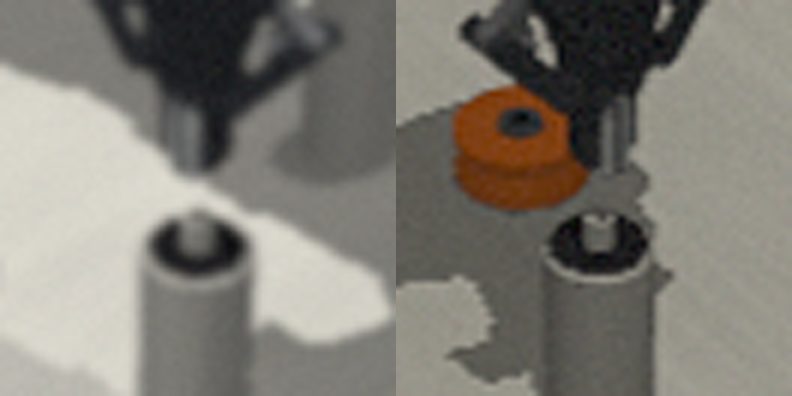

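Crop: the fingertips are over the middle stub, and a +2 mm y shift improves the alignment in both views. Going down.

drive_tool --targets '[[[-0.07,0.2,-0.01],[0,0,0],0],[[-0.07,0.45,-0.01],[0,0,0],0],[[-0.07,0.65,-0.01],[0,0,0],0],[[-0.07,0.78,-0.01],[0,0,0],0],[[-0.07,0.86,-0.01],[0,0,0],0],[[-0.07,0.93,-0.01],[0,0,0],0],[[-0.07,0.99,-0.01],[0,0,0],0],[[-0.07,1.05,-0.01],[0,0,0],0]]'

```text
clock: 7.22
position: [0.6019, 0.0137, 0.12]
orientation: [-0.521, 0.478, -0.478, 0.521]
wrist_force: [-3.2, 0.1, 4.4]
width: 0.0001
```

drive_tool --targets '[[[0,0.05,0],[0,0,0],0],[[0,0.1,0],[0,0,0],0],[[0,0.14,0],[0,0,0],0],[[0,0.17,0],[0,0,0],0],[[0,0.17,0],[0,0,0],0],[[0,0.17,0],[0,0,0],0],[[0,0.17,0],[0,0,0],0],[[0,0.17,0],[0,0,0],0]]'

```text
clock: 7.88
position: [0.6019, 0.0136, 0.1144]
orientation: [0.521, -0.478, 0.478, -0.521]
wrist_force: [-0.1, -0.2, 0.9]
width: 0.0002
```

drive_tool --targets '[[[0,-0.2,0],[0,0,0],0],[[0,-0.7,0],[0,0,0],0],[[0,-1.6,0],[0,0,0],0],[[0,-2.6,0],[0,0,0],0],[[0,-3.6,0],[0,0,0],0],[[0,-4.4,0],[0,0,0],0],[[0,-4.9,0],[0,0,0],0],[[0,-4.9,0],[0,0,0],0]]'

```text
clock: 8.55
position: [0.6032, 0.0137, 0.2658]
orientation: [-0.52, 0.476, -0.479, 0.523]
wrist_force: [-0.3, -0.6, 0.4]
width: 0.0004
```

```bash
python3 - <<'E'
from h import *
goto(.508,.2215,.265)
for n in ["scene","side"]:
    im=imaging.camera(n)[:,:,::-1];cv2.imwrite(f"pics/{n}_m.png",im)
E
```

```text
shift units [-7.1768  0.0067 -2.5599] pos [0.6032 0.0137 0.2658] q [ 0.0228  0.3646  0.255   1.4551 -0.0001  1.5064] F [-0.347  -0.6123  0.3958] t 8.55
```

drive_tool --targets '[[[-0.9,0,-0.3],[0,0,0],0],[[-2.0,0,-0.7],[0,0,0],0],[[-3.2,0,-1.1],[0,0,0],0],[[-4.4,0,-1.6],[0,0,0],0],[[-5.6,0,-2.0],[0,0,0],0],[[-6.6,0,-2.4],[0,0,0],0],[[-7.2,0,-2.6],[0,0,0],0],[[-7.2,0,-2.6],[0,0,0],0]]'

```text
clock: 9.32
position: [0.5031, 0.2249, 0.2603]
orientation: [0.523, -0.477, 0.476, -0.522]
wrist_force: [-0.2, 0.4, -0.0]
width: -0.0
```

drive_tool --targets '[[[0,0,0],[0,0,0],0],[[0,0,0],[0,0,0],0],[[0,0,0],[0,0,0],0],[[0,0,0],[0,0,0],0],[[0,0,0],[0,0,0],0],[[0,0,0],[0,0,0],0],[[0,0,0],[0,0,0],0],[[0,0,0],[0,0,0],0]]'

```text
clock: 9.98
position: [0.5054, 0.2218, 0.2616]
orientation: [0.521, -0.478, 0.478, -0.521]
wrist_force: [-0.5, 0.6, -0.7]
width: 0.0
```

```bash
python3 - <<'E'
from h import *
goto(.508,.2215)
st=manip.state();im=imaging.camera("wrist")[:,:,::-1];cv2.imwrite("pics/w3.png",im);c=cam("wrist",st)
a=proj(c,(.508,.2215,.14));b=proj(c,(.508,.2215,.155));print(a,b)
rim("pics/w3.png",c,a,.14);stub("pics/w3.png",c,b-[0,3],.1545)
def cr(im,p,r=25): p=np.int32(p);return cv2.resize(im[p[1]-r:p[1]+r,p[0]-r:p[0]+r],(260,260),interpolation=cv2.INTER_CUBIC)
o=[cr(cv2.imread(f"pics/{n}_m.png"),proj(cam(n),(.602,.013,.115))) for n in ["scene","side"]]
o.append(cr(im,a,60))
cv2.imwrite("pics/c4.png",np.hstack(o))
E
```

```text
shift units [ 0.0181 -0.      0.0848] pos [0.5054 0.2218 0.2616] q [ 0.4136  0.2776  0.1177  1.4109 -0.0001  1.8977] F [-0.5344  0.6134 -0.6582] t 9.9833
[275.1745 205.012 ] [275.3396 210.0321]
ellipse [275.6 203.5] [43.9 45.3] -> [0.5083 0.2229 0.14  ]
stub [275.5181 209.2229] [268 203  16  14 166] -> [0.5081 0.2221 0.1545]
```

View pics/c4.png

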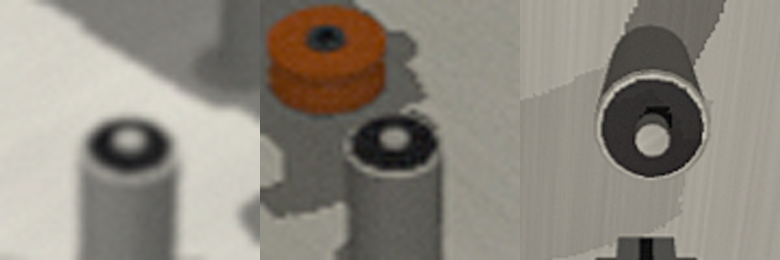

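The middle stub is in. The wrist view puts the long roller's stub at (275.5,209), which gives (0.508, 0.222). Descending.

drive_tool --targets '[[[0,0.5,0.09],[0,0,0],0],[[0,1.1,0.09],[0,0,0],0],[[0,1.8,0.09],[0,0,0],0],[[0,2.3,0.09],[0,0,0],0],[[0,2.6,0.09],[0,0,0],0],[[0,2.6,0.09],[0,0,0],0],[[0,2.6,0.09],[0,0,0],0],[[0,2.6,0.09],[0,0,0],0]]'

```text
clock: 10.7
position: [0.5085, 0.2226, 0.1846]
orientation: [-0.521, 0.478, -0.478, 0.522]
wrist_force: [-0.2, 0.4, -0.1]
width: 0.0003
```

```bash
python3 -c "
from h import *
goto(.508,.222,.1453)"
```

```text
shift units [ 0.0176  1.3101 -0.0202] pos [0.5085 0.2226 0.1846] q [ 0.4126  0.3074 -0.0377  1.2244 -0.0001  1.8962] F [-0.1705  0.3713 -0.1244] t 10.7
```

drive_tool --targets '[[[0,0.25,0],[0,0,0],0],[[0,0.5,0],[0,0,0],0],[[0,0.71,0],[0,0,0],0],[[0,0.85,0],[0,0,0],0],[[0,0.94,0],[0,0,0],0],[[0,1.0,0],[0,0,0],0],[[0,1.06,0],[0,0,0],0],[[0,1.12,0],[0,0,0],0]]'

```text
clock: 11.37
position: [0.5081, 0.2224, 0.1503]
orientation: [-0.521, 0.478, -0.478, 0.521]
wrist_force: [-1.0, -1.0, 4.3]
width: -0.0002
```

drive_tool --targets '[[[0,0.05,0],[0,0,0],0],[[0,0.1,0],[0,0,0],0],[[0,0.13,0],[0,0,0],0],[[0,0.16,0],[0,0,0],0],[[0,0.16,0],[0,0,0],0],[[0,0.16,0],[0,0,0],0],[[0,0.16,0],[0,0,0],0],[[0,0.16,0],[0,0,0],0]]'

```text
clock: 12.03
position: [0.5079, 0.2223, 0.145]
orientation: [0.521, -0.478, 0.478, -0.521]
wrist_force: [0.8, 0.1, 0.1]
width: 0.0002
```

drive_tool --targets '[[[0,-0.2,0],[0,0,0],0],[[0,-0.7,0],[0,0,0],0],[[0,-1.6,0],[0,0,0],0],[[0,-2.6,0],[0,0,0],0],[[0,-3.4,0],[0,0,0],0],[[0,-3.9,0],[0,0,0],0],[[0,-3.9,0],[0,0,0],0],[[0,-3.9,0],[0,0,0],0]]'

```text
clock: 12.7
position: [0.5085, 0.2225, 0.263]
orientation: [-0.521, 0.477, -0.478, 0.522]
wrist_force: [-0.2, 0.1, 0.1]
width: -0.0004
```

```bash
python3 - <<'E'
from h import *
goto(.508,.222)
rows=[]
for n in ["scene","side"]:
    im=imaging.camera(n)[:,:,::-1];cv2.imwrite(f"pics/{n}_end.png",im);o=[];c=cam(n)
    for X in [(.5165,-.171,.08),(.602,.013,.11),(.508,.222,.14)]:
        p=np.int32(proj(c,X));o.append(cv2.resize(im[p[1]-25:p[1]+25,p[0]-25:p[0]+25],(200,200),interpolation=cv2.INTER_CUBIC))
    rows.append(np.hstack([np.vstack(o[:1]+o[1:2]),np.vstack([o[2],np.zeros_like(o[2])]),cv2.resize(im,(400,400))]))
    a=cv2.imread(f"pics/{n}0.png")
    for nm,X in [("cap",(.439,.006,.02)),("bush",(.6665,-.245,.03)),("pulley",(.683,.194,.03)),("can",(.603,-.414,.06))]:
        p=np.int32(proj(c,X)); f=lambda i:np.float32(cv2.cvtColor(i[p[1]-20:p[1]+20,p[0]-20:p[0]+20],6))
        print(n,nm,cv2.phaseCorrelate(f(a),f(im)))
cv2.imwrite("pics/c5.png",cv2.resize(np.vstack(rows),(600,600)))
E
```

```text
shift units [ 0.0168 -0.     -0.0176] pos [0.5085 0.2225 0.263 ] q [ 0.4126  0.2813  0.1263  1.414  -0.0001  1.8962] F [-0.1897  0.1375  0.0766] t 12.7
scene cap ((0.012613525887978483, -0.23455391368004896), 0.9701027649641037)
scene bush ((-0.04172674010140298, -0.10787071951249416), 0.8585719233751297)
scene pulley ((-0.03684907262800152, 0.05473181128797222), 1.003799150288105)
scene can ((-0.00303141750454472, 0.02688495461446294), 0.9782042157649994)
side cap ((-0.04059469541536842, -0.14992526262492234), 0.8086889398097992)
side bush ((-0.057879959375391365, 0.0670577486005719), 0.9267095598578453)
side pulley ((-0.07866189830802739, -0.0885789357690534), 1.0175669282674789)
side can ((-0.04662646666352899, 0.00012463408264196119), 0.9957112051546574)
```

View pics/c5.png

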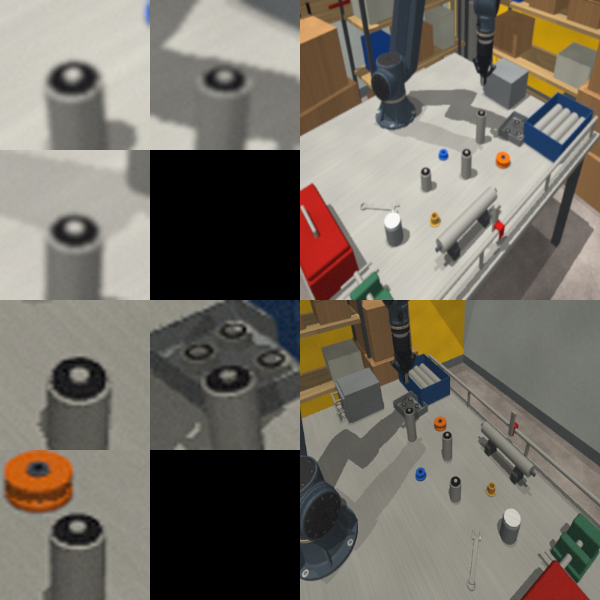

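All three stubs show as low discs, the rollers are upright, and the checked parts have not moved (shifts under 0.25 px). Handing in.

```bash
python3 -c "
from plant import manip
print(manip.sign_off())"
```

```text
the job is handed in; nothing more can be done
None
```

I pressed the three axle stubs in with the shut fingertips, in order: short, middle, long. I handed the job in at about 13 s of the 64 s allowed, with the gripper clear above the long roller.

- **Depth:** the final fingertip heights (85.1, 114.4 and 145.0 mm) put each stub about 11–11.6 mm in, so roughly 4–5 mm still shows. In both fixed cameras each stub is a low disc in its end face. I did not measure the exposed length any more precisely than that.
- **Force:** the readings while each stub was sliding were 4.3–4.4 N downward and under 1 N at rest. These were taken at the end of each move, so a short peak in between would not show.
- **Surroundings:** all three rollers are standing upright. The end cap, bushing, pulley and can moved less than 0.25 px between the first and last pictures. I checked the wrench by eye only, and it looks unmoved.
- **Disagreement:** the scene, side and wrist cameras put the roller positions up to about 5 mm apart. I aimed between them, and checked the fingertip over the stub in the fixed cameras for the short and middle rollers but not for the long one.

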